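# Isolate the inspection turntable and hold the tall jar at the front

## Task

Before the turntable may be moved by hand, switch off its power: turn the handle of the isolator box anticlockwise (seen from above) all the way, until it lies in line with the long side of the box. Then turn the carousel until the tall jar (the one with the long knob) stands squarely at the front, right behind the pointer block of the turntable, and finish while still holding the carousel there with the fingers, keeping it still. Leave the loose bowl, tape roll and spare jar where they are.

Things in the scene. Friction and masses are not known exactly. Their poses are not given: they have to be found in the camera images.
- turntable_base: fixed dark steel turntable base, a disc 200 mm across and 22 mm high; origin on the bench under the centre, which is also the upright axis of the carousel; its -x axis points to the front (towards the pointer block)
- pointer (a point): top centre of the dark steel pointer block (14 x 30 mm, 37 mm high) fixed to the base by a flat tongue, 163 mm from the axis on the base's -x side, just outside the carousel's edge; it marks the front
- front_spot (a point): the empty point in space, fixed to the base, 95 mm from the axis towards the pointer and 151 mm above the bench, where tall_knob must come
- carousel: wooden disc 280 mm across, 18 mm thick, top 42 mm above the bench, turning freely without stops on the base (friction about 0.06 N m, no spring, mass about 1.6 kg with jars); origin on the axis at the disc's underside. Four dark lidded wooden jars are fixed on it at 95 mm from the axis, 90 degrees apart: one tall one on the carousel's -x axis and three alike low ones (72 mm across, top of their small knobs 96 mm above the bench)
- tall_knob (a point): grip point on the tall jar's knob, 151 mm above the bench. The knob is an upright round brass cylinder 22 mm across and 36 mm high (from 127 to 163 mm above the bench), standing on the lid of the tall jar (66 mm across, lid top 127 mm above the bench); it does not turn on its jar: gripped from above it can be led round the axis in a circle of 95 mm, best with the gripper turning along with it, since a tight grip that keeps its heading over a long way may bind
- isolator_box: fixed grey box, 150 mm (its x) x 100 mm (its y) x 60 mm high; origin under its centre; a rotary handle on top
- isolator_grip (a point): grip point of the isolator handle: on its upright turning axis, 93 mm above the bench. The handle is a black upright bar 56 mm long (along this point's x), 14 mm wide (along its y), from 72 to 106 mm above the bench, on a disc 52 mm across
- isolator (a joint): angle of the isolator handle, rad: 0 = off (bar in line with the box's long side, a stop), 1.05 = on (bar turned 60 degrees clockwise seen from above, a stop); a spring snaps it to the nearer end, with up to about 0.12 N m
- divided_bowl: loose wooden bowl 132 mm across, 42 mm high; origin under its centre; leave alone
- tape_roll: loose whitish roll of packing tape, 100 mm across, 48 mm high, lying flat; origin under its centre; leave alone
- spare_jar: loose low wooden jar 74 mm across, 54 mm high, standing on the bench; origin under its centre; leave alone
Mind the look-alikes: they are no part of the job. Of the things shaped like the isolator_box, the grey one is meant.

How it is judged:
By the outcome, as a careful person would: the job done as asked, in the order asked, and still so for the second after the job is handed in, while the arm keeps its last pose, push and grip.
It also fails if it takes over 64 s, if anything falls off the work surface, if the arm or the gripper's body presses on something with over 40 N, if the wrist force passes 120 N, or if a joint passes its speed limit or range.

## Robot

A 6-joint arm with a two-finger parallel gripper is mounted at the origin on the work surface. World frame = base frame: x ahead of the robot, y to its left, z up, the work surface at z = 0. Lengths are in m, angles in rad, forces in N, time in s.
With the tool pointing down it reaches from about 0.25 to 0.775 m from the base axis. Payload 4 kg.
Tool frame: the origin (TCP) lies midway between the tips of the shut fingers; the grasp point (between the pads) lies grip_point_offset behind it (grip_point_offset is the distance from the TCP to the grasp point, in m); z points along the fingers, y is the line along which they close (so a half turn about z gives the same grasp; the last joint's range is limited). The gripper opens to 94 mm and grips with 3 to 60 N. Pads are 16 mm wide; open, the fingers measure 119 mm over their backs; the gripper's body (75 mm by 177 mm) begins 78 mm behind the grasp point.
Start: joints at [1.125, 0.087, 1.371, -0, 1.684, -0.103], TCP at [0.185, 0.518, 0.182] pointing down, gripper open.
Joint ranges: [-3.1, 3.1], [-0.76, 2.03], [0.27, 2.55], [-1.08, 4.22], [0.17, 2.65], [-2.57, 2.57]. Speed limits (rad/s): [2.79, 2.79, 3.14, 3.14, 3.14, 3.14].

## Interface

Orientations are given as [roll, pitch, yaw] about the fixed x, y, z axes, in that order (R = Rz(yaw) Ry(pitch) Rx(roll)).
In Python, from bench import * gives the robot as it stands. The module is installed in compiled form; this text tells all that it offers.
- The arm moves only by the tool apply_moves, never from a script. Its argument "commands" is a list of rows, each a list of 7 numbers: the turn, a rotation vector about the world's x, y, z in rad, then the shift along the world's x, y, z in m, then the opening in per cent of the stroke, from 0 (shut) to 100 (fully open). In form: [[ax, ay, az, x, y, z, jaw], ...]. A call has exactly 5 rows; each row is the pose to reach, as a shift and turn from the pose commanded when the call began; what a row does not reach only later rows make up. A row lasts 1/10 s, in which the tool goes at most 50 mm and 8.59 degrees, less where a joint would pass 70% of its speed; a pose out of reach is approached as far as the arm can. A call with a gripper value outside its range is refused whole. The fingers move at their own pace and stop on an object; the grip force is fixed at half the most. Time passes only in rows, so rows that repeat a pose let the fingers close, or fill a call up. It gives the time, the measured TCP pose, the force, the opening and the grip force at its end, in the units of the state.
- get_obs(): the state, without advancing time (a new reading comes with each control period).
- snapshot(name): name is "scene" or "top" or "wrist"; returns a dict with "pixels" (384x512x3 uint8, red, green, blue), "vertical_fov" (degrees; the focal length in pixels is half the picture's height over the tangent of half this angle, whatever the lens; pixels are square), "cx", "cy" (the principal point, pixels), "k1" (the pictures are not rectified: a ray, as slopes to the right and down, at radius r is drawn at 1 + k1 r^2 times it, then the intrinsics apply), "rvec" (rotation vector, rad) and "tvec" (3), from world to camera coordinates, as OpenCV has them. Camera axes: x right, y down, z forward; pixel columns grow to the right and rows downward; lengths in m; the calibration is good to about 2 mm. A picture is of the moment at which its call begins. There is no depth.
- close_job(): hands the job in; it is judged then, once.
Trained networks look in the newest picture that a camera, given by its name, has taken for a name from the list of things; names that differ only in an ending like _2 or _b are one class to them, and where a whole thing is asked for, a point or a joint stands for the part that bears it (a point fixed in the world has none). Each returns a list of dicts, best first, with "score" (0 to 1); they miss things now and then, are a little off and sometimes report something else, mostly with a low value. They report only what shows in the picture. A call takes as long as a camera call. They do not tell look-alikes from the thing itself.
- masks_of(camera, query): "mask" (384x512 bool, what is visible of it) and "extent" ([left, top, right, bottom] in pixels, round what is visible of it).
- place_of(camera, query): "pixel" ([column, row] in pixels: a listed point, or the origin of a listed thing).
The state is a dict: "time": time; "joint_positions": joint angles; "qvel": joint speeds; "joint_torque": joint torques, N m; "tool_pos": TCP position; "ee_rot": TCP orientation; "wrist_force": force on the tool from outside, world axes, zero at the start; "wrist_torque": the same for the moment, N m; "width": finger opening in m; "finger_force": force on a finger pad.
Only numpy, scipy, OpenCV 4.12 (cv2) and the standard library are available. Lean on these libraries where they do the work, as an engineer would, in place of code of your own. Each camera call takes 0.05 s, during which the arm holds its last target. There are 200 camera calls.

## Working session

There is one attempt and no reset: what is moved stays moved. The work goes in short steps, Python scripts to look and compute and a tool call to move; the robot and the scene stay as the last step left them, time stands still between calls to the robot, and variables do not carry over. Pictures are saved under pics/ and viewed, at most 10 in all, crops included, and the job is handed in when it is done.

Besides the shell and the picture viewer there is one more tool, called after ">>>" as name(argument=value, ...) on one line, values as JSON. apply_moves: Moves the arm, as the interface text tells. Its arguments: {"type":"object","properties":{"commands":{"type":"array"}},"required":["commands"]}

```bash
mkdir -p pics
cat > h.py <<'E'
from bench import *
import numpy as np, cv2
from scipy.optimize import least_squares
def K(s):
    f=192/np.tan(np.radians(s["vertical_fov"])/2); return f
def ray(s,px):
    f=K(s); d=(np.array(px,float)-[s["cx"],s["cy"]])/f
    u=d.copy()
    for _ in range(20): u=d/(1+s["k1"]*(u@u))
    R=cv2.Rodrigues(np.array(s["rvec"],float))[0]; t=np.array(s["tvec"],float).ravel()
    v=R.T@np.array([u[0],u[1],1]); return -R.T@t, v/np.linalg.norm(v)
def onz(s,px,z):
    o,v=ray(s,px); return o+v*(z-o[2])/v[2]
def proj(s,P):
    R=cv2.Rodrigues(np.array(s["rvec"],float))[0]; c=R@np.array(P)+np.array(s["tvec"],float).ravel()
    u=c[:2]/c[2]; return u*(1+s["k1"]*(u@u))*K(s)+[s["cx"],s["cy"]]
def tri(rs):
    A=np.zeros((3,3));b=np.zeros(3)
    for o,v in rs:
        M=np.eye(3)-np.outer(v,v);A+=M;b+=M@o
    return np.linalg.solve(A,b)
def save(s,n,crop=None,k=1):
    p=s["pixels"][:,:,::-1]
    if crop: p=p[crop[1]:crop[3],crop[0]:crop[2]]
    cv2.imwrite("pics/"+n+".png",cv2.resize(p,None,fx=k,fy=k,interpolation=cv2.INTER_CUBIC))
E
python3 - <<'E'
from h import *
np.set_printoptions(precision=3,suppress=True)
S={}
for c in("scene","top"):
    s=S[c]=snapshot(c); save(s,c+"0",None,1.5)
    print(c,ray(s,(256,192)))
    for q in("turntable_base","pointer","carousel","tall_knob","isolator_box","isolator_grip","divided_bowl","tape_roll","spare_jar"):
        print(q,[(np.round(d["pixel"],1).tolist(),round(d["score"],2)) for d in place_of(c,q)])
o=get_obs();print({k:np.round(v,3) for k,v in o.items()})
E
```

```text
scene (array([0.908, 0.67 , 0.916]), array([-0.388, -0.623, -0.679]))
turntable_base [([286.6, 220.5], 0.55)]
pointer [([286.5, 220.4], 0.87), ([261.5, 263.6], 0.31)]
carousel [([290.5, 219.3], 0.71), ([260.7, 258.7], 0.68)]
tall_knob [([231.5, 248.0], 0.68)]
isolator_box [([220.9, 176.7], 0.89), ([212.4, 141.0], 0.85), ([278.6, 151.9], 0.7)]
isolator_grip [([278.7, 129.2], 0.67), ([207.6, 119.5], 0.59), ([216.8, 157.4], 0.53)]
divided_bowl [([261.9, 264.2], 0.7), ([361.7, 328.6], 0.63)]
tape_roll [([270.2, 371.5], 0.74)]
spare_jar [([168.7, 224.0], 0.9)]
top (array([ 0.343, -0.064,  1.328]), array([ 0.096, -0.   , -0.995]))
turntable_base [([206.6, 169.8], 0.61)]
pointer [([225.5, 212.3], 0.66)]
carousel [([206.8, 169.2], 0.7)]
tall_knob []
isolator_box [([333.5, 199.8], 0.93), ([332.4, 285.3], 0.8), ([398.5, 222.8], 0.67), ([131.5, 125.6], 0.66)]
isolator_grip [([339.4, 199.2], 0.79), ([341.2, 289.5], 0.78), ([407.3, 222.9], 0.58)]
divided_bowl [([111.2, 198.2], 0.78)]
tape_roll [([131.1, 128.9], 0.67)]
spare_jar [([298.1, 125.4], 0.65)]
{'time': np.float64(1.0), 'joint_positions': array([ 1.125,  0.087,  1.371, -0.   ,  1.684, -0.103]), 'qvel': array([ 0.002, -0.001,  0.   ,  0.001,  0.002,  0.001]), 'joint_torque': array([ -0.   , -34.005, -30.261,   0.072,   0.024,  -0.   ]), 'tool_pos': array([0.185, 0.518, 0.182]), 'ee_rot': array([3.141, 0.   , 2.799]), 'wrist_force': array([-0.498,  0.527,  0.338]), 'wrist_torque': array([ 0.003, -0.009, -0.039]), 'finger_force': np.float64(0.0), 'width': np.float64(0.094)}
```

```bash
python3 -c "
import cv2,numpy as np
a=cv2.imread('pics/scene0.png');b=cv2.imread('pics/top0.png');print(a.shape)"
```

```text
(576, 768, 3)
```

View pics/scene0.png

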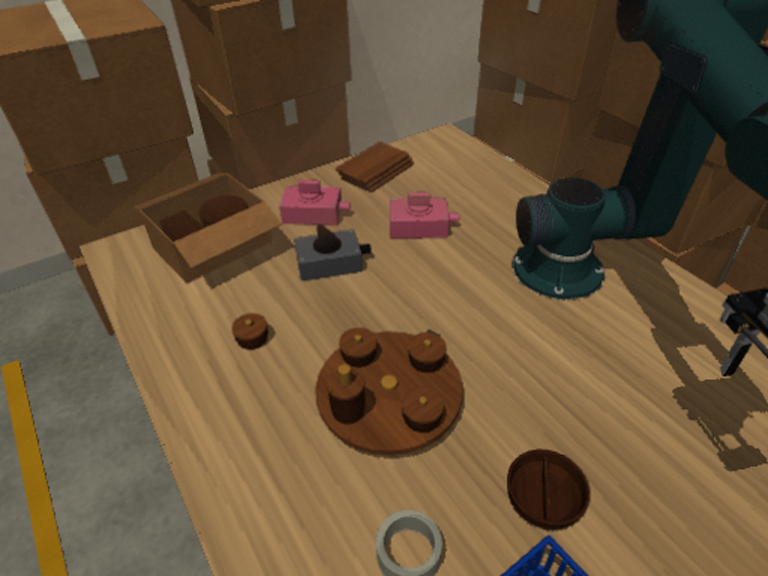

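View pics/top0.png

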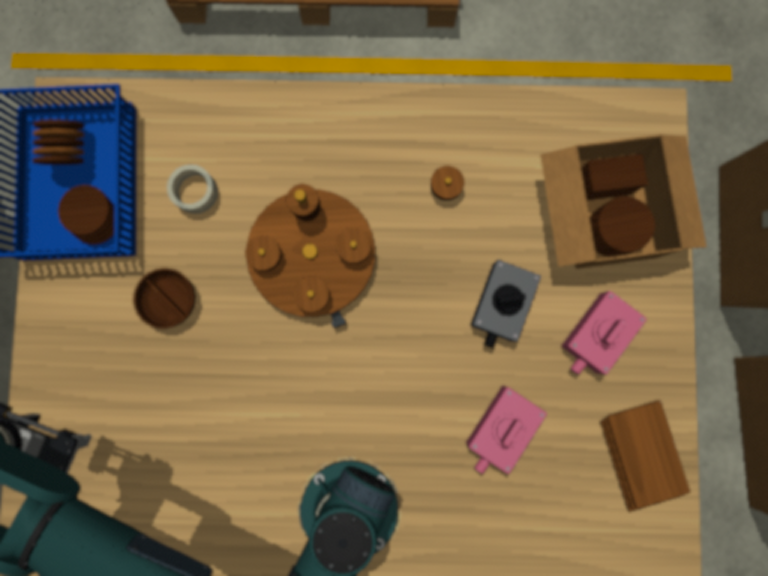

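The scene and top views agree. The candidates for the isolator, in top pixels at 512 px scale:
- Grey box at (337,201), dark handle at (339,199).
- Pink box at (338,286).
- Pink box at (403,222).

The grey one is meant. The tall jar is at the back of the carousel, top (200,130), and the pointer is at (225,213). I'll measure these next and take a close crop.

Run:
```python
from h import *
np.set_printoptions(precision=4,suppress=True)
a=snapshot("scene");b=snapshot("top")
def m(n,pa,pb):
    P=tri([ray(a,pa),ray(b,pb)]);print(n,P,proj(a,P)-pa,proj(b,P)-pb)
m("hub",np.array((389,382))/1.5,np.array((310,251))/1.5)
m("pointer",np.array((433,333))/1.5,np.array((337,320))/1.5)
m("tallknobtop",np.array((344,370))/1.5,np.array((300,195))/1.5)
m("grip",(216.8,157.4),(339.4,199.2))
for c in [(498,260),(540,275),(517,343),(472,328)]: print(onz(b,np.array(c)/1.5,.06))
for n,c in (("bowl",(165,299)),("tape",(192,189)),("spare",(448,182))): print(n,onz(b,np.array(c)/1.5,.05))
s=b["pixels"][160:240,300:380]; t=a["pixels"][135:195,180:260]
im=np.vstack([cv2.resize(s,(600,300)[::-1] and (300,300)),]); t=cv2.resize(t,(400,300))
cv2.imwrite("pics/c1.png",np.hstack([im,t])[:,:,::-1])
```

```text
hub [0.5439 0.0956 0.0432] [0.0558 0.004 ] [ 0.0301 -0.0392]
pointer [0.3966 0.0348 0.0365] [-0.2499 -0.0119] [-0.1542  0.1874]
tallknobtop [0.6389 0.1049 0.1531] [0.2798 0.0253] [ 0.1362 -0.1973]
grip [ 0.4476 -0.3246  0.0804] [0.5455 0.0706] [ 0.3556 -0.5198]
[ 0.5294 -0.3044  0.06  ]
[ 0.4992 -0.393   0.06  ]
[ 0.3555 -0.3441  0.06  ]
[ 0.3849 -0.25    0.06  ]
bowl [0.4341 0.3996 0.05  ]
tape [0.6734 0.3543 0.05  ]
spare [ 0.6989 -0.1984  0.05  ]
```

View pics/c1.png

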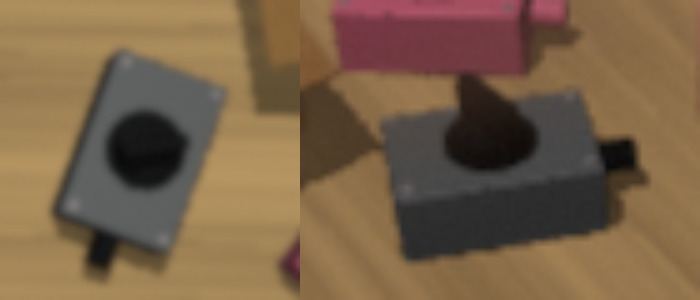

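The close crop shows the grey box with its black handle bar turned about 60° off the long side, so it is on. The box long axis is about -20° and the bar about -80° in the world frame. Moving above it.

>>> apply_moves(commands=[[0,0,-0.1,0.026,-0.04,0.016,100],[0,0,-0.2,0.052,-0.08,0.032,100],[0,0,-0.3,0.078,-0.12,0.048,100],[0,0,-0.4,0.104,-0.16,0.064,100],[0,0,-0.5,0.13,-0.2,0.08,100]])

```text
time: 1.6
tool_pos: [0.3146, 0.3177, 0.2618]
ee_rot: [3.141, 0.0, 2.295]
wrist_force: [0.8, 1.4, -0.4]
width: 0.0942
finger_force: 0.0
```

>>> apply_moves(commands=[[0,0,-0.1,0.018,-0.044,0,100],[0,0,-0.2,0.036,-0.088,0,100],[0,0,-0.3,0.054,-0.132,0,100],[0,0,-0.4,0.072,-0.176,0,100],[0,0,-0.5,0.09,-0.22,0,100]])

```text
time: 2.1
tool_pos: [0.4044, 0.0975, 0.2614]
ee_rot: [3.14, 0.0, 1.795]
wrist_force: [0.6, 0.7, -0.5]
width: 0.094
finger_force: 0.0
```

>>> apply_moves(commands=[[0,0,0,0.006,-0.045,0,100],[0,0,0,0.012,-0.09,0,100],[0,0,0,0.018,-0.135,0,100],[0,0,0,0.024,-0.18,0,100],[0,0,0,0.03,-0.22,0,100]])

```text
time: 2.6
tool_pos: [0.4339, -0.1229, 0.2612]
ee_rot: [3.141, 0.001, 1.798]
wrist_force: [0.7, -0.4, 0.1]
width: 0.094
finger_force: 0.0
```

Run:
```python
from h import *
import bench
np.set_printoptions(precision=4,suppress=True)
print([n for n in dir(bench) if not n.startswith('_')], getattr(bench,'grip_point_offset',None))
o=get_obs();print(o)
s=snapshot("wrist");save(s,"w1",None,1.2);print(ray(s,(256,192)))
for q in("isolator_box","isolator_grip"):
    print(q,[(np.round(d["pixel"],1).tolist(),round(d["score"],2)) for d in place_of("wrist",q)])
print("pred",proj(s,[.443,-.323,.106]))
```

```text
['IKError', 'close_job', 'get_obs', 'grip_point_offset', 'masks_of', 'place_of', 'snapshot'] 0.0188
{'time': 2.6, 'joint_positions': array([-0.4019, -0.137 ,  1.4334,  0.    ,  1.8442, -0.6289]), 'qvel': array([-0.7912,  0.3433, -0.2973,  0.0085, -0.0454, -0.789 ]), 'joint_torque': array([  2.2402, -26.4065, -29.3749,  -0.1414,   0.2266,   0.5927]), 'tool_pos': array([ 0.4339, -0.1229,  0.2612]), 'ee_rot': array([3.1408, 0.0005, 1.7978]), 'wrist_force': array([ 0.6789, -0.4343,  0.0687]), 'wrist_torque': array([-0.0707,  0.0403,  0.0496]), 'finger_force': 0.0, 'width': 0.09403873987905466}
(array([ 0.4192, -0.0598,  0.4642]), array([ 0.0554, -0.2147, -0.9751]))
isolator_box [([240.5, 276.2], 0.9), ([91.2, 245.3], 0.87)]
isolator_grip [([233.3, 305.6], 0.6)]
pred [229.6572 312.5508]
```

View pics/w1.png

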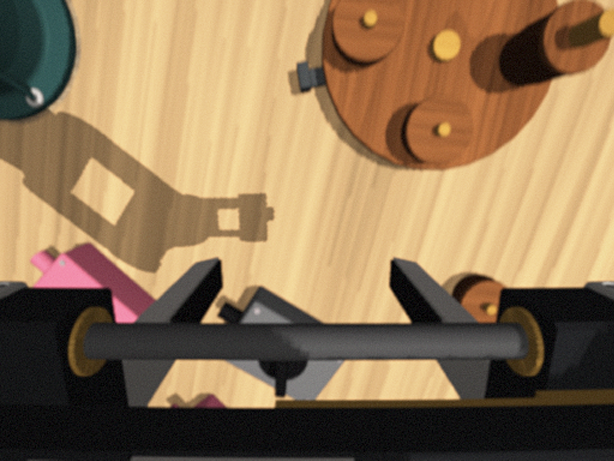

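The wrist view shows the grey box partly behind the gripper rod at (232,300), with the bar pointing down the image. The pointer is at (255,64) and the hub at (372,37). I'll move closer to see the handle clearly.

>>> apply_moves(commands=[[0,0,0,0,-0.04,0,100],[0,0,0,0.005,-0.08,0,100],[0,0,0,0.005,-0.12,0,100],[0,0,0,0.005,-0.13,0,100],[0,0,0,0.005,-0.13,0,100]])

```text
time: 3.25
tool_pos: [0.4391, -0.2505, 0.2607]
ee_rot: [-3.141, -0.001, 1.798]
wrist_force: [0.0, 0.1, 0.1]
width: 0.094
finger_force: 0.0
```

Run:
```python
from h import *
np.set_printoptions(precision=4,suppress=True)
o=get_obs();print(o["tool_pos"],o["ee_rot"])
s=snapshot("wrist");save(s,"w2",None,1.2)
for q in("isolator_box","isolator_grip"):
    print(q,[(np.round(d["pixel"],1).tolist(),round(d["score"],2)) for d in place_of("wrist",q)])
print("pred",proj(s,[.443,-.323,.106]))
```

```text
[ 0.4391 -0.2505  0.2607] [-3.1414 -0.0013  1.7981]
isolator_box [([254.2, 212.0], 0.9), ([93.5, 177.1], 0.79), ([194.2, 312.6], 0.7)]
isolator_grip [([252.2, 229.2], 0.81), ([179.6, 346.2], 0.67)]
pred [245.2594 231.9937]
```

View pics/w2.png

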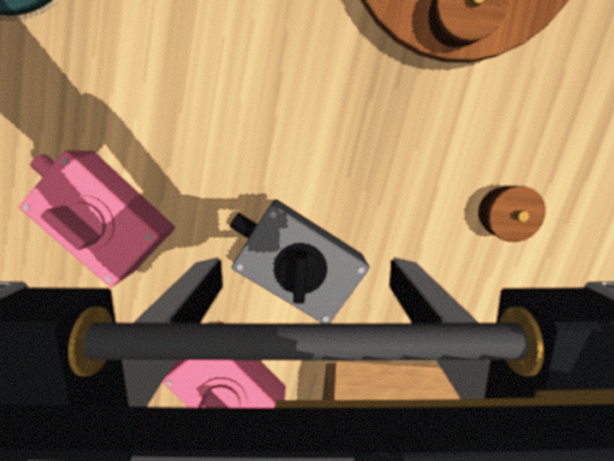

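The handle is now clear at (250,228), with its bar running straight down the image. Computing its position and directions.

Run:
```python
from h import *
np.set_printoptions(precision=4,suppress=True)
w=snapshot("wrist")
g=lambda x,y,z:onz(w,np.array((x,y))/1.2,z)
print("disc",g(300,268,.072)); 
a,b=g(299,254,.106),g(299,302,.106);print("bar ends",a,b,np.degrees(np.arctan2(*(b-a)[1::-1])))
c=[g(x,y,.06) for x,y in((273,212),(368,268),(325,320),(238,267))]
for p in c: print(p)
print("screws mean",np.mean(c,0),[np.degrees(np.arctan2(*(q-p)[1::-1])) for p,q in((c[0],c[1]),(c[3],c[2]))])
ws=snapshot("scene");wt=snapshot("top")
print(tri([ray(w,(252.2,229.2)),ray(ws,(216.8,157.4)),ray(wt,(339.4,199.2))]))
# circle fits from masks of bar not needed; grip yaw now
o=get_obs();print(np.degrees(o["ee_rot"][2])-90, o["joint_positions"])
```

```text
disc [ 0.4493 -0.32    0.072 ]
bar ends [ 0.4424 -0.2927  0.106 ] [ 0.4553 -0.3487  0.106 ] -77.04146502525883
[ 0.402  -0.2618  0.06  ]
[ 0.5337 -0.3045  0.06  ]
[ 0.4982 -0.3867  0.06  ]
[ 0.3736 -0.3407  0.06  ]
screws mean [ 0.4519 -0.3234  0.06  ] [np.float64(-17.953031561248565), np.float64(-20.238936639569992)]
[ 0.4498 -0.3237  0.0823]
13.18170303789033 [-0.6287 -0.0157  1.3197  0.0003  1.8367 -0.8587]
```

>>> apply_moves(commands=[[0,0,-0.03,0.01,-0.04,-0.02,100],[0,0,-0.03,0.01,-0.0705,-0.05,100],[0,0,-0.03,0.01,-0.0705,-0.09,100],[0,0,-0.03,0.01,-0.0705,-0.13,100],[0,0,-0.03,0.01,-0.0705,-0.15,100]])

```text
time: 4.05
tool_pos: [0.4475, -0.3191, 0.1067]
ee_rot: [-3.138, -0.005, 1.769]
wrist_force: [-0.8, 0.5, -1.0]
width: 0.094
finger_force: 0.0
```

>>> apply_moves(commands=[[0,0,0,0,0,-0.015,60],[0,0,0,0,0,-0.031,40],[0,0,0,0,0,-0.031,10],[0,0,0,0,0,-0.031,0],[0,0,0,0,0,-0.031,0]])

```text
time: 4.55
tool_pos: [0.45, -0.3218, 0.0818]
ee_rot: [3.14, 0.003, 1.769]
wrist_force: [-0.4, -0.1, -0.0]
width: 0.0572
finger_force: 0.0
```

>>> apply_moves(commands=[[0,0,0,0,0,0,0],[0,0,0,0,0,0,0],[0,0,0,0,0,0,0],[0,0,0,0,0,0,0],[0,0,0,0,0,0,0]])

```text
time: 5.05
tool_pos: [0.449, -0.3212, 0.08]
ee_rot: [3.141, -0.0, 1.769]
wrist_force: [0.0, 0.1, 0.9]
width: 0.0177
finger_force: 0.0
```

>>> apply_moves(commands=[[0,0,0,0,0,0,0],[0,0,0,0,0,0,0],[0,0,0,0,0,0,0],[0,0,0,0,0,0,0],[0,0,0,0,0,0,0]])

```text
time: 5.55
tool_pos: [0.4487, -0.3213, 0.08]
ee_rot: [-3.141, -0.0, 1.769]
wrist_force: [-2.7, -0.0, 0.8]
width: 0.0128
finger_force: 30.0
```

>>> apply_moves(commands=[[0,0,0.1,0,0,0,0],[0,0,0.2,0,0,0,0],[0,0,0.3,0,0,0,0],[0,0,0.4,0,0,0,0],[0,0,0.5,0,0,0,0]])

```text
time: 6.05
tool_pos: [0.4472, -0.3221, 0.08]
ee_rot: [-3.138, -0.001, 2.272]
wrist_force: [-5.3, -1.8, 2.2]
width: 0.0129
finger_force: 30.0
```

>>> apply_moves(commands=[[0,0,0.12,0,0,0,0],[0,0,0.24,0,0,0,0],[0,0,0.36,0,0,0,0],[0,0,0.48,0,0,0,0],[0,0,0.55,0,0,0,0]])

```text
time: 6.55
tool_pos: [0.4459, -0.3236, 0.08]
ee_rot: [-3.136, -0.005, 2.821]
wrist_force: [-8.9, -5.1, 2.2]
width: 0.0129
finger_force: 30.0
```

Run:
```python
from h import *
o=get_obs();print(o["ee_rot"],o["wrist_torque"],o["wrist_force"],o["joint_positions"],o["width"])
```

```text
[-3.13571169 -0.00466469  2.82112755] [-0.86807699  1.61924795 -0.18532225] [-8.91474462 -5.1059187   2.15586287] [-0.72579563  0.13332442  1.52295564 -0.00726916  1.48728249 -1.97552707] 0.012909503358566731
```

>>> apply_moves(commands=[[0,0,0.04,0,0,0,0],[0,0,0.04,0,0,0,0],[0,0,0.04,0,0,0,20],[0,0,0.04,0,0,0,60],[0,0,0.04,0,0,0,60]])

```text
time: 7.05
tool_pos: [0.4497, -0.3209, 0.08]
ee_rot: [3.141, 0.001, 2.859]
wrist_force: [-0.6, -0.3, 0.3]
width: 0.031
finger_force: 0.0
```

>>> apply_moves(commands=[[0,0,0,0,0,0,60],[0,0,0,0,0,0,60],[0,0,0,0,0,0.03,60],[0,0,0,0,0.01,0.07,60],[0,0,0,0,0.03,0.11,60]])

```text
time: 7.55
tool_pos: [0.4488, -0.2912, 0.1903]
ee_rot: [3.141, -0.001, 2.858]
wrist_force: [-0.4, 0.3, -0.4]
width: 0.0563
finger_force: 0.0
```

>>> apply_moves(commands=[[0,0,0,0,0.03,0.04,60],[0,0,0,0,0.06,0.08,60],[0,0,0,0,0.09,0.1,60],[0,0,0,0,0.1,0.1,60],[0,0,0,0,0.1,0.1,60]])

```text
time: 8.05
tool_pos: [0.4493, -0.1904, 0.2898]
ee_rot: [-3.141, 0.001, 2.861]
wrist_force: [0.1, -0.6, -0.5]
width: 0.0561
finger_force: 0.0
```

Run:
```python
from h import *
np.set_printoptions(precision=4,suppress=True)
o=get_obs();print(o["time"],o["tool_pos"],o["ee_rot"],o["joint_positions"])
T=snapshot("top");Sc=snapshot("scene");W=snapshot("wrist")
t=cv2.resize(T["pixels"][160:240,300:380],(300,300));w=cv2.resize(W["pixels"],(400,300))
cv2.imwrite("pics/c2.png",np.hstack([t,w])[:,:,::-1])
```

```text
8.05 [ 0.4493 -0.1904  0.2898] [-3.1413  0.0009  2.8612] [-0.517  -0.0481  1.2954 -0.0001  1.8933 -1.8074]
```

View pics/c2.png

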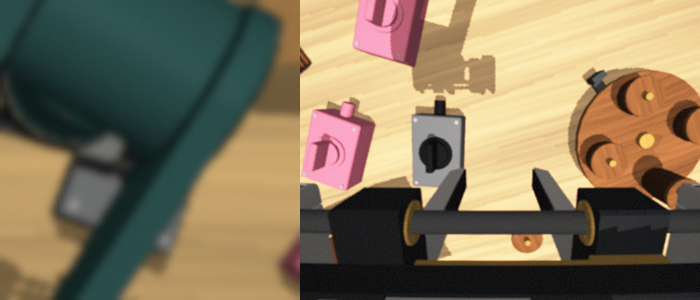

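The crop shows the grey box's bar in line with its long side, crop (435,155), so the isolator is off. Now over to the carousel.

>>> apply_moves(commands=[[0,0,0,0.02,0.035,0.005,60],[0,0,0,0.04,0.07,0.01,60],[0,0,0,0.06,0.105,0.01,60],[0,0,0,0.08,0.14,0.01,60],[0,0,0,0.1,0.175,0.01,60]])

```text
time: 8.7
tool_pos: [0.5496, -0.0161, 0.2975]
ee_rot: [-3.141, -0.004, 2.857]
wrist_force: [0.2, -0.8, -0.1]
width: 0.0563
finger_force: 0.0
```

>>> apply_moves(commands=[[0,0,0,0.01,0.035,0,60],[0,0,0,0.02,0.07,0,60],[0,0,0,0.03,0.1,0,60],[0,0,0,0.03,0.1,0,60],[0,0,0,0.03,0.1,0,60]])

```text
time: 9.2
tool_pos: [0.5791, 0.0829, 0.2976]
ee_rot: [-3.139, -0.004, 2.858]
wrist_force: [0.7, -0.9, -0.6]
width: 0.0564
finger_force: 0.0
```

Run:
```python
from h import *
np.set_printoptions(precision=4,suppress=True)
o=get_obs();print(o["time"],o["tool_pos"],o["ee_rot"],o["joint_positions"])
W=snapshot("wrist");save(W,"w3",None,1.5)
for n,P in dict(hub=[.5439,.0956,.0432],ptr=[.3966,.0348,.0365],knob=[.6389,.1049,.163]).items(): print(n,proj(W,P)*1.5)
```

```text
9.2 [0.5791 0.0829 0.2976] [-3.1395 -0.0037  2.8584] [ 0.0458  0.179   1.0398 -0.0009  1.9269 -1.2421]
hub [384.8827 219.703 ]
ptr [288.4032  97.3242]
knob [427.4541 334.6291]
```

View pics/w3.png

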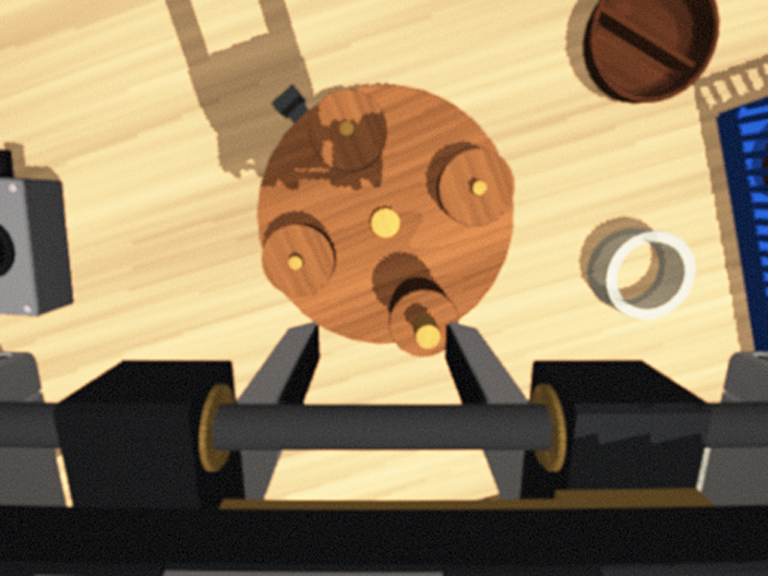

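The view shows the hub at (385,222), the pointer block at (290,100), the tall knob's top at (428,336) and the low knobs at (480,187), (347,129) and (295,262), all at 1.5× scale. I'll fit the axis, carousel angle and front direction from all three views.

Run:
```python
from h import *
np.set_printoptions(precision=4,suppress=True)
W=snapshot("wrist");S=snapshot("scene");T=snapshot("top")
obs={'T':(T,dict(hub=(310,251),ptr=(337,320),k0=(300,195),k=[(262,252),(353,244),(310,294)])),
'S':(S,dict(hub=(389,382),ptr=(433,333),k0=(344,370),k=[(358,340),(427,343),(423,401)])),
'W':(W,dict(hub=(385,222),ptr=(289,99),k0=(428,336),k=[(480,187),(347,129),(295,262)]))}
def pts(p):
    c=p[:2]; f=lambda r,a,z:[c[0]+r*np.cos(a),c[1]+r*np.sin(a),z]
    return f(0,0,.046),f(.163,p[3],.037),f(.095,p[2],.163),[f(.095,p[2]+i*np.pi/2,.096) for i in(1,2,3)]
def res(p,ks):
    r=[];h,q,k0,k=pts(p)
    for n in ks:
        s,o=obs[n]
        for P,m in((h,o['hub']),(q,o['ptr']),(k0,o['k0'])): r+=list(proj(s,P)-np.array(m)/1.5)
        for P in k:
            d=[proj(s,P)-np.array(m)/1.5 for m in o['k']]; r+=list(min(d,key=np.linalg.norm))
    return r
for ks in("T","S","W","TSW"):
    z=least_squares(res,[.544,.0956,.1,-2.75],args=(ks,),loss="soft_l1");p=z.x
    print(ks,p[:2],np.degrees(p[2:]),"rms",np.sqrt(np.mean(np.square(res(p,ks)))))
print(np.array(res(p,"TSW")).reshape(-1,6,2))
for a in(p[2],p[3]):print(p[:2]+.095*np.array([np.cos(a),np.sin(a)]))
# height checks by two views
for n in("ptr","k0"):
    print(n,tri([ray(obs[v][0],np.array(obs[v][1][n])/1.5) for v in"TSW"]),tri([ray(obs[v][0],np.array(obs[v][1][n])/1.5) for v in"SW"]))
```

```text
T [0.5424 0.0951] [   5.6973 -157.578 ] rms 0.587397439913251
S [0.5484 0.102 ] [   5.8546 -156.6512] rms 0.7245693061559084
W [0.5467 0.095 ] [   5.7391 -157.8619] rms 0.6343479429473167
TSW [0.5462 0.0956] [   5.6933 -157.7747] rms 1.1240927461357952
[[[-0.0572 -0.8909]
  [ 0.0844  0.6072]
  [-0.3178 -1.6342]
  [-0.6582 -1.6829]
  [ 0.0996 -1.6015]
  [ 0.0031 -1.249 ]]

 [[-0.6356 -0.2516]
  [-0.0534 -0.4534]
  [-0.5751 -2.1688]
  [-0.6608 -2.2633]
  [-0.2642 -1.9447]
  [-0.7356 -3.3869]]

 [[ 0.5772 -0.2744]
  [-1.0318 -1.9704]
  [ 0.4739 -0.0104]
  [ 0.2936 -0.0954]
  [ 0.2896 -1.033 ]
  [ 0.4172 -0.1072]]]
[0.6407 0.105 ]
[0.4582 0.0596]
ptr [0.3972 0.0346 0.0363] [0.3974 0.0351 0.0369]
k0 [0.6404 0.1051 0.1551] [0.6417 0.1056 0.1564]
```

>>> apply_moves(commands=[[0,0,0,0.035,0.012,0,60],[0,0,0,0.0615,0.022,-0.02,60],[0,0,0,0.0615,0.022,-0.06,60],[0,0,0,0.0615,0.022,-0.1,60],[0,0,0,0.0615,0.022,-0.12,60]])

```text
time: 9.9
tool_pos: [0.6388, 0.1043, 0.1751]
ee_rot: [-3.139, -0.006, 2.857]
wrist_force: [-1.0, -0.6, -1.7]
width: 0.0566
finger_force: 0.0
```

>>> apply_moves(commands=[[0,0,0,0,0,-0.022,60],[0,0,0,0,0,-0.044,60],[0,0,0,0,0,-0.044,30],[0,0,0,0,0,-0.044,0],[0,0,0,0,0,-0.044,0]])

```text
time: 10.4
tool_pos: [0.6415, 0.1053, 0.1381]
ee_rot: [3.14, 0.003, 2.858]
wrist_force: [0.3, 0.0, 0.7]
width: 0.0359
finger_force: 0.0
```

>>> apply_moves(commands=[[0,0,0,0,0,0,0],[0,0,0,0,0,0,0],[0,0,0,0,0,0,0],[0,0,0,0,0,0,0],[0,0,0,0,0,0,0]])

```text
time: 10.9
tool_pos: [0.6412, 0.1056, 0.1377]
ee_rot: [3.141, 0.003, 2.859]
wrist_force: [-1.1, -1.0, 5.7]
width: 0.0186
finger_force: 30.0
```

Run:
```python
from h import *
np.set_printoptions(precision=4,suppress=True)
o=get_obs();print({k:o[k] for k in("time","tool_pos","ee_rot","joint_positions","width","finger_force","wrist_force")})
c=np.array([.5465,.0955]);p=o["tool_pos"][:2];p0=p-c;print(np.linalg.norm(p0),np.degrees(np.arctan2(p0[1],p0[0])))
# waypoints: shift per call from each call start, turning -163.4 deg in 24 rows
n=30;a0=np.arctan2(p0[1],p0[0]);tot=np.radians(-157.7)-a0
q=lambda i:c+.095*np.array([np.cos(a0+tot*i/n),np.sin(a0+tot*i/n)])
print("total",np.degrees(tot))
for i in range(1,n+1):
    b=(i-1)//5*5; B=q(b)
    print([0,0,round(tot*(i-b)/n,4),*np.round(q(i)-B,4).tolist(),0,0])
```

```text
{'time': 10.9, 'tool_pos': array([0.6412, 0.1056, 0.1377]), 'ee_rot': array([3.141 , 0.0026, 2.8588]), 'joint_positions': array([ 0.0763,  0.3193,  1.1836, -0.0004,  1.636 , -1.2117]), 'width': 0.018623316279697953, 'finger_force': 30.001360141905025, 'wrist_force': array([-1.0803, -1.0454,  5.7238])}
0.09528229828204925 6.101114449501179
total -163.80111444950117
[0, 0, np.float64(-0.0953), 0.0005, -0.009, 0, 0]
[0, 0, np.float64(-0.1906), 0.0002, -0.0181, 0, 0]
[0, 0, np.float64(-0.2859), -0.001, -0.027, 0, 0]
[0, 0, np.float64(-0.3812), -0.003, -0.0359, 0, 0]
[0, 0, np.float64(-0.4765), -0.0059, -0.0444, 0, 0]
[0, 0, np.float64(-0.0953), -0.0037, -0.0083, 0, 0]
[0, 0, np.float64(-0.1906), -0.0081, -0.0162, 0, 0]
[0, 0, np.float64(-0.2859), -0.0133, -0.0236, 0, 0]
[0, 0, np.float64(-0.3812), -0.0191, -0.0305, 0, 0]
[0, 0, np.float64(-0.4765), -0.0256, -0.0368, 0, 0]
[0, 0, np.float64(-0.0953), -0.0071, -0.0057, 0, 0]
[0, 0, np.float64(-0.1906), -0.0146, -0.0106, 0, 0]
[0, 0, np.float64(-0.2859), -0.0226, -0.0149, 0, 0]
[0, 0, np.float64(-0.3812), -0.031, -0.0183, 0, 0]
[0, 0, np.float64(-0.4765), -0.0396, -0.0209, 0, 0]
[0, 0, np.float64(-0.0953), -0.0089, -0.0018, 0, 0]
[0, 0, np.float64(-0.1906), -0.0179, -0.0027, 0, 0]
[0, 0, np.float64(-0.2859), -0.0269, -0.0028, 0, 0]
[0, 0, np.float64(-0.3812), -0.0359, -0.0021, 0, 0]
[0, 0, np.float64(-0.4765), -0.0448, -0.0004, 0, 0]
[0, 0, np.float64(-0.0953), -0.0087, 0.0025, 0, 0]
[0, 0, np.float64(-0.1906), -0.0171, 0.0058, 0, 0]
[0, 0, np.float64(-0.2859), -0.0252, 0.0098, 0, 0]
[0, 0, np.float64(-0.3812), -0.0329, 0.0147, 0, 0]
[0, 0, np.float64(-0.4765), -0.04, 0.0202, 0, 0]
[0, 0, np.float64(-0.0953), -0.0066, 0.0062, 0, 0]
[0, 0, np.float64(-0.1906), -0.0126, 0.013, 0, 0]
[0, 0, np.float64(-0.2859), -0.0179, 0.0203, 0, 0]
[0, 0, np.float64(-0.3812), -0.0225, 0.0281, 0, 0]
[0, 0, np.float64(-0.4765), -0.0263, 0.0363, 0, 0]
```

>>> apply_moves(commands=[[0,0,-0.095,0.0005,-0.009,0,0],[0,0,-0.19,0.0,-0.018,0,0],[0,0,-0.286,-0.001,-0.027,0,0],[0,0,-0.381,-0.003,-0.036,0,0],[0,0,-0.4765,-0.006,-0.0445,0,0]])

```text
time: 11.4
tool_pos: [0.6356, 0.0614, 0.1377]
ee_rot: [3.139, 0.002, 2.379]
wrist_force: [0.2, -0.5, 5.9]
width: 0.0185
finger_force: 30.0
```

>>> apply_moves(commands=[[0,0,-0.095,-0.0035,-0.0085,0,0],[0,0,-0.19,-0.008,-0.016,0,0],[0,0,-0.286,-0.0135,-0.0235,0,0],[0,0,-0.381,-0.019,-0.0305,0,0],[0,0,-0.4765,-0.0255,-0.037,0,0]])

```text
time: 11.9
tool_pos: [0.6101, 0.0242, 0.1376]
ee_rot: [3.138, 0.001, 1.902]
wrist_force: [-0.1, 1.4, 5.8]
width: 0.0184
finger_force: 30.0
```

>>> apply_moves(commands=[[0,0,-0.095,-0.007,-0.0055,0,0],[0,0,-0.19,-0.0145,-0.0105,0,0],[0,0,-0.286,-0.0225,-0.015,0,0],[0,0,-0.381,-0.031,-0.0185,0,0],[0,0,-0.4765,-0.0395,-0.021,0,0]])

```text
time: 12.4
tool_pos: [0.5704, 0.0028, 0.1376]
ee_rot: [3.138, 0.0, 1.425]
wrist_force: [0.0, -1.5, 5.6]
width: 0.0187
finger_force: 30.0
```

>>> apply_moves(commands=[[0,0,-0.095,-0.009,-0.002,0,0],[0,0,-0.19,-0.018,-0.0025,0,0],[0,0,-0.286,-0.027,-0.003,0,0],[0,0,-0.381,-0.036,-0.002,0,0],[0,0,-0.4765,-0.045,-0.0005,0,0]])

```text
time: 12.9
tool_pos: [0.5253, 0.0021, 0.1376]
ee_rot: [3.138, -0.001, 0.949]
wrist_force: [0.4, -2.1, 5.9]
width: 0.0187
finger_force: 30.0
```

>>> apply_moves(commands=[[0,0,-0.095,-0.0085,0.0025,0,0],[0,0,-0.19,-0.017,0.006,0,0],[0,0,-0.286,-0.025,0.01,0,0],[0,0,-0.381,-0.033,0.0145,0,0],[0,0,-0.4765,-0.04,0.02,0,0]])

```text
time: 13.4
tool_pos: [0.4848, 0.0221, 0.1376]
ee_rot: [3.139, -0.001, 0.472]
wrist_force: [-1.6, -1.7, 6.6]
width: 0.0188
finger_force: 30.0
```

Run:
```python
from h import *
np.set_printoptions(precision=4,suppress=True)
o=get_obs();print({k:o[k] for k in("time","tool_pos","ee_rot","joint_positions","width","finger_force","wrist_force")})
T=snapshot("top");W=snapshot("wrist");S=snapshot("scene")
t=cv2.resize(S["pixels"][200:320,190:330],(350,300));w=cv2.resize(W["pixels"],(400,300))
cv2.imwrite("pics/c3.png",np.hstack([t,w])[:,:,::-1])
```

```text
{'time': 13.4, 'tool_pos': array([0.4848, 0.0221, 0.1376]), 'ee_rot': array([ 3.139 , -0.0013,  0.4719]), 'joint_positions': array([-0.07  , -0.0466,  1.5938, -0.0016,  1.5918,  1.0288]), 'width': 0.018848311568350082, 'finger_force': 30.003848852938972, 'wrist_force': array([-1.5654, -1.6893,  6.6399])}
```

View pics/c3.png

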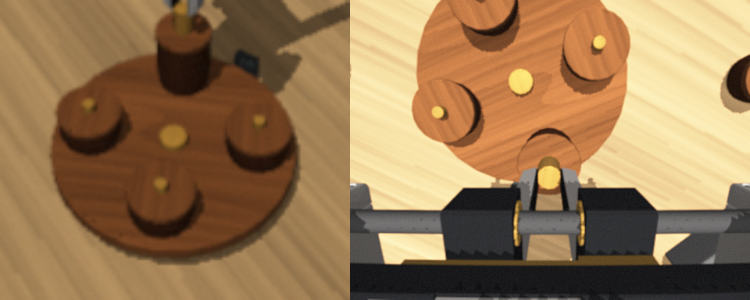

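The carousel follows: in the scene crop the tall jar at (183,50) is gripped and nearing the pointer at (247,62). Last stretch, slower.

>>> apply_moves(commands=[[0,0,-0.08,-0.0055,0.005,0,0],[0,0,-0.16,-0.0107,0.0108,0,0],[0,0,-0.24,-0.0155,0.0168,0,0],[0,0,-0.32,-0.0198,0.023,0,0],[0,0,-0.4,-0.0233,0.0297,0,0]])

```text
time: 14.05
tool_pos: [0.4611, 0.0521, 0.1376]
ee_rot: [3.14, -0.001, 0.073]
wrist_force: [-3.4, -1.8, 7.3]
width: 0.0187
finger_force: 30.0
```

>>> apply_moves(commands=[[0,0,-0.04,-0.0016,0.0034,0,0],[0,0,-0.0765,-0.003,0.0066,0,0],[0,0,-0.0765,-0.003,0.0066,0,0],[0,0,-0.0765,-0.003,0.0066,0,0],[0,0,-0.0765,-0.003,0.0066,0,0]])

```text
time: 14.55
tool_pos: [0.4578, 0.0592, 0.1375]
ee_rot: [3.141, -0.0, 0.0]
wrist_force: [-3.7, -0.9, 7.4]
width: 0.0188
finger_force: 30.0
```

Run:
```python
from h import *
np.set_printoptions(precision=4,suppress=True)
o=get_obs();print({k:o[k] for k in("time","tool_pos","ee_rot","joint_positions","width","finger_force","wrist_force")})
d=o["tool_pos"][:2]-[.5465,.0955];print(np.linalg.norm(d),np.degrees(np.arctan2(d[1],d[0])))
T=snapshot("top");W=snapshot("wrist");S=snapshot("scene")
t=cv2.resize(S["pixels"][200:320,190:330],(350,300));w=cv2.resize(W["pixels"],(400,300))
cv2.imwrite("pics/c4.png",np.vstack([np.hstack([t,w]),np.hstack([cv2.resize(T["pixels"][120:240,150:290],(350,300)),w*0])])[:,:,::-1])
```

```text
{'time': 14.55, 'tool_pos': array([0.4578, 0.0592, 0.1375]), 'ee_rot': array([ 3.1415, -0.0001,  0.0001]), 'joint_positions': array([ 0.0058, -0.0986,  1.6425, -0.0001,  1.5975,  1.5765]), 'width': 0.0187923545014905, 'finger_force': 30.00197289744392, 'wrist_force': array([-3.7458, -0.9189,  7.4346])}
0.09580913156896691 -157.7426592912365
```

View pics/c4.png

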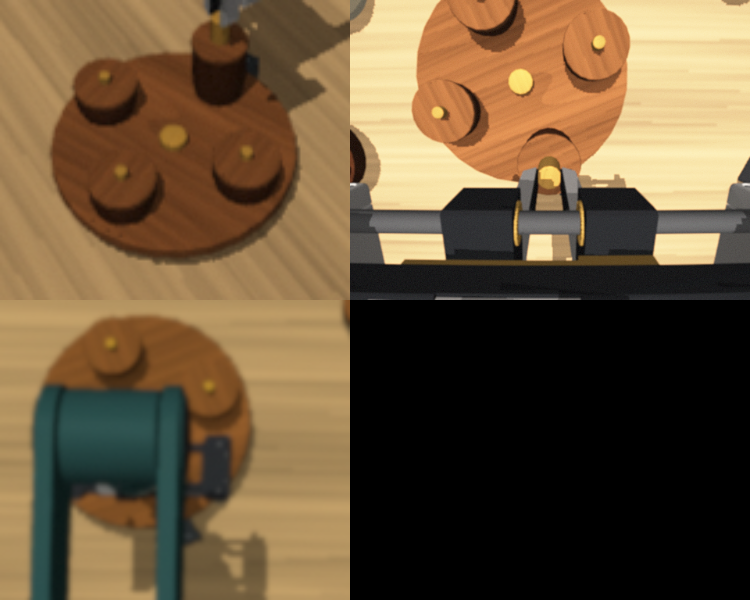

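Run:
```python
from h import *
np.set_printoptions(precision=3,suppress=True)
W=snapshot("wrist");S=snapshot("scene");T=snapshot("top")
ob={'S':(S,[(x/2.5+190,y/2.5+200) for x,y in((105,76),(121,172),(247,153))],(173/2.5+190,137/2.5+200)),
'T':(T,[(x/2.5+150,y/2.5+120) for x,y in((111,43),(209,85))],None),
'W':(W,[(112.6,144.6),(318.7,55)],(218.9,103.7))}
ax={'S':(.5484,.102),'T':(.5424,.0951),'W':None}
def res(p,n):
    s,ks,h=ob[n];r=[]
    for k in ks:
        r.append(min([proj(s,[p[1]+.095*np.cos(p[0]+i*np.pi/2),p[2]+.095*np.sin(p[0]+i*np.pi/2),.096])-k for i in(1,2,3)],key=np.linalg.norm))
    if h: r.append(proj(s,[p[1],p[2],.046])-h)
    return np.concatenate(r)
for n in ob:
    a=ax[n] or (.5465,.0955)
    z=least_squares(res,[np.radians(-157.7),*a],args=(n,),loss="soft_l1");print(n,"free",np.degrees(z.x[0]),z.x[1:])
    z=least_squares(lambda q:res([q[0],*a],n),[np.radians(-157.7)]);print(n,"fixed axis",np.degrees(z.x[0]))
for i in(1,2,3): pass
for c in("scene","top","wrist"): print(c,[(np.round(d["pixel"],1),round(d["score"],2)) for d in place_of(c,"pointer")],proj({"scene":S,"top":T,"wrist":W}[c],[.5465-.163*np.cos(np.radians(22.3)),.0955-.163*np.sin(np.radians(22.3)),.037]))
```

```text
S free -157.9691175945787 [0.548 0.102]
S fixed axis -157.89949634753816
T free -157.38282216611455 [0.542 0.094]
T fixed axis -157.80481526428318
W free -157.76707445423304 [0.546 0.094]
W fixed axis -157.7813803549902
scene [(array([286., 224.]), 0.89)] [288.458 221.544]
top [(array([223.9, 211.9]), 0.6)] [224.84  213.819]
wrist [(array([276.7, 238.9]), 0.79)] [276.23  241.404]
```

Run:
```python
from h import *
W=snapshot("wrist");S=snapshot("scene");T=snapshot("top")
for s,p,a in((S,(286,224),(.5484,.102)),(S,(288.7,222),(.5484,.102)),(T,(223.9,211.9),(.5424,.0951)),(T,(225.5,212.3),(.5424,.0951)),(T,(224.7,213.3),(.5424,.0951)),(W,(276.7,238.9),(.546,.094))):
    d=onz(s,p,.037)[:2]-a;print(p,np.linalg.norm(d),np.degrees(np.arctan2(d[1],d[0])))
o=get_obs();print(o["time"],o["qvel"])
```

```text
(286, 224) 0.15430970045326867 -155.3971788319957
(288.7, 222) 0.16604380627246304 -156.43230158778076
(223.9, 211.9) 0.15223737220811123 -157.4899340293115
(225.5, 212.3) 0.15535805486753834 -155.90173943339437
(224.7, 213.3) 0.15734975446491375 -157.20608233132054
(276.7, 238.9) 0.15929256435537673 -157.54553229318782
15.15 [-0.00093576 -0.00086175  0.00102272  0.00133788 -0.00112733 -0.00139435]
```

```bash
python3 -c "
from bench import *
print(close_job())"
```

```text
the job is handed in; nothing more can be done
None
```

I switched the isolator off, turned the carousel until the tall jar stood at the pointer (within about 1° by my measurements), and handed the job in with the fingers still holding it; `close_job` gave no verdict.

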